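# Stack two collars on a spring-leaf mandrel and press them home

### The arm

A 6-joint arm with a two-finger parallel gripper is mounted at the origin on the work surface. World frame = base frame: x ahead of the robot, y to its left, z up, the work surface at z = 0. Lengths are in m, angles in rad, forces in N, time in s.
With the tool pointing down it reaches from about 0.35 to 0.925 m from the base axis. Payload 6.4 kg.
Tool frame: the origin (TCP) lies on the centre line of the jaws, within the pads' length; the fingertips stand 17 mm ahead of it and the grasp point (between the pads) lies 2 mm behind it; z points along the fingers, y is the line along which they close (so a half turn about z gives the same grasp; the last joint's range is limited). The gripper opens to 85 mm and grips with 20 to 120 N. Pads are 22 mm wide; open, the fingers measure 114 mm over their backs; the gripper's body (76 mm by 85 mm) begins 54 mm behind the grasp point. The pads swing forward as they close: fully open they stand 13 mm farther back than shut.
Start: joints at [-1.437, 0.245, 1.558, -0, 1.339, -0.174], TCP at [0.197, -0.619, 0.248] pointing down, gripper open.
Joint ranges: [-3.13, 3.13], [-1.02, 2.26], [0.13, 2.54], [-0.95, 4.09], [0.21, 2.88], [-2.74, 2.74]. Speed limits (rad/s): [2.57, 2.57, 3.14, 3.14, 3.14, 3.14].

### API

Orientations are given as a 3x3 rotation matrix whose columns are the frame's x, y, z axes.
In Python, from bench import manip gives the robot as it stands.
- The arm moves only by the tool play_rows, never from a script. Its argument "targets" is a list of rows, each a list of 2 entries, a list of its own where there are three numbers: the shift along the tool's x, y, z normalised to -1 to 1, where 1 is 0.12 m, then the turn, a rotation vector about the tool's x, y, z normalised to -1 to 1, where 1 is 360 degrees. In form: [[[dx, dy, dz], [rx, ry, rz]], ...]. A call has 1 to 20 rows; each row is the pose to reach, as a shift and turn from the pose commanded when the call began, along the tool's axes at that moment, turning the shorter way round; what a row does not reach only later rows make up. A row lasts 1/8 s, in which the tool goes at most 62.5 mm and 10.7 degrees, less where a joint would pass 70% of its speed; a pose out of reach is approached as far as the arm can. A call with a number of a shift or a turn outside -1 to 1 is refused whole. A call with a gripper value outside its range is refused whole. "gripper" is the opening, from -1 (shut) to 1 (fully open), set as the call begins (left out, the last holds). The fingers move at their own pace and stop on an object; the grip force is fixed at half the most. Time passes only in rows, so rows that repeat a pose let the fingers close. It gives the time, the measured TCP pose, the force, the opening and the grip force at its end, in the units of the state.
- manip.get_state(): the state, without advancing time (a new reading comes with each control period).
- manip.grab_frame(name): name is "side" or "top" or "wrist"; returns a dict with "pixels" (480x640x3 uint8, red, green, blue), "range_z" (480x640 float32, m along the optical axis (not along the pixel's ray), 0 where there is no reading), "fx", "fy", "cx", "cy" (pixels), "rvec" (rotation vector, rad) and "tvec" (3), from world to camera coordinates, as OpenCV has them; the wrist camera has in their place "mount" (4x4, takes a point from camera to tool coordinates, whose origin is the TCP and whose axes are the flange's). Camera axes: x right, y down, z forward; pixel columns grow to the right and rows downward; lengths in m; the calibration is good to about 2 mm. A picture is of the moment at which its call begins: read the wrist's pose just before it.
- manip.hand_in(): hands the job in; it is judged then, once.
Trained networks look in the newest picture that a camera, given by its name, has taken for a name from the list of things; names that differ only in an ending like _2 or _b are one class to them, and where a whole thing is asked for, a point or a joint stands for the part that bears it (a point fixed in the world has none). Each returns a list of dicts, best first, with "score" (0 to 1); they miss things now and then, are a little off and sometimes report something else, mostly with a low value. They report only what shows in the picture. A call takes as long as a camera call. They do not tell look-alikes from the thing itself.
- manip.look_for(camera, label): "pixel" ([column, row] in pixels, amid what is visible of it).
The state is a dict: "clock": time; "q": joint angles; "dq": joint speeds; "joint_efforts": joint torques, N m; "eef_pos": TCP position; "orientation": TCP orientation; "wrist_force": force on the tool from outside, world axes, zero at the start; "moment": the same for the moment, N m; "grip_width": finger opening in m; "grip_force": force on a finger pad.
Only numpy, scipy, OpenCV 4.12 (cv2) and the standard library are available. Lean on these libraries where they do the work, as an engineer would, in place of code of your own. Each camera call takes 0.05 s, during which the arm holds its last target. There are 200 camera calls.

### The job

Build the collar stack on the fixture's spring-leaf post: from the tray, thread the wide collar down the post first, then the narrow collar on top of it, and press them down past the spring leaves until both are fully home, the wide one flat on the block and the narrow one flat on the wide one. Leave the solid blank (the disc with no hole) in its tray pocket, and do not disturb the dial gauge, the jar or the screwdriver.

Things in the scene. Friction and masses are not known exactly. Their poses are not given: they have to be found in the camera images.
- wide_collar: Loose plain aluminium collar (thick ring), outside diameter 58 mm, bore 22 mm, 16 mm tall, about 0.1 kg; both faces alike. Origin at the centre of its underside, z along its axis. It starts flat in a tray pocket, its upper 11 mm standing above the tray's top.
- narrow_collar: Loose plain aluminium collar, outside diameter 44 mm, bore 22 mm, 16 mm tall, about 0.05 kg. Origin at the centre of its underside, z along its axis. It starts flat in another pocket of the same tray.
- blank: Loose solid aluminium disc without a hole, diameter 51 mm, 16 mm tall, in a third pocket of the tray; it stays there. Origin at the centre of its underside.
- tray: Fixed grey plastic tray, 190 x 190 mm, 9 mm thick, with four round pockets 69 mm wide and 5 mm deep at 46 mm either way from its middle along its x and y (92 mm apart); three hold parts (which part is in which pocket changes), one is empty. Origin at the centre of its underside.
- fixture: Fixed dark steel block 110 x 110 x 20 mm with an upright round steel post 20 mm thick at its middle, straight up to 90 mm above the bench, then tapered. Origin at the centre of the block's underside. Three spring leaves, 120 degrees apart (one towards the block's +x), stand out of the post to 13.5 mm from its axis, 59 mm above the bench; they slope back into it at 68 mm and 53 mm.
- post_seat (a point): Point on the post's axis at the block's top face, 20 mm above the bench; z up. The wide collar's underside is here when home, the narrow collar's underside then 16 mm and its top 32 mm above it.
- post_tip (a point): Top of the post, 8 mm wide, on its axis, 98 mm above the bench. A collar laid over the post is held up by the leaves, underside about 62 to 66 mm above the bench, until pushed past them with some 5 to 20 N; fingertips some 32 mm apart, astride the post, can press on a collar's top.
- gauge: Dial gauge on a stand, 180 mm tall, round foot 90 mm wide, a bystander. Origin at the centre of the foot's underside.
- jar: Small amber glass jar with a black cap, 52 mm wide, 60 mm tall, a bystander. Origin at the centre of its underside.
- screwdriver: Screwdriver 160 mm long with a red handle lying on the bench, a bystander. Origin at the middle of its length.
Things that resemble listed ones, but are neither listed nor needed, are in the scene too. What is shaped like the wide_collar but purple is not meant. What is shaped like the fixture but white is not meant.

How it is judged:
By the outcome, as a careful person would: the job done as asked, in the order asked, and still so for the second after the job is handed in, with the robot touching nothing.
It also fails if it takes over 58 s, if anything falls off the work surface, if the arm or the gripper's body presses on something with over 40 N, if the wrist force passes 120 N, or if a joint passes its speed limit or range.

## Working session

There is one attempt and no reset: what is moved stays moved. The work goes in short steps, Python scripts to look and compute and a tool call to move; the robot and the scene stay as the last step left them, time stands still between calls to the robot, and variables do not carry over. Pictures are saved under pics/ and viewed, at most 10 in all, crops included, and the job is handed in when it is done.

Besides the shell and the picture viewer there is one more tool, called after ">>>" in YAML: its name, and indented under it one key for each argument. play_rows: Moves the arm, as the interface text tells. Its arguments: {"type":"object","properties":{"targets":{"type":"array"},"gripper":{"type":"number"}},"required":["targets"]}

```bash
mkdir -p pics
cat > h.py <<'E'
import numpy as np,cv2
from bench import manip
def cam(n):
    s=manip.get_state(); f=manip.grab_frame(n)
    K=np.array([[f["fx"],0,f["cx"]],[0,f["fy"],f["cy"]],[0,0,1]])
    if "mount" in f:
        M=np.array(f["mount"]);T=np.eye(4);T[:3,:3]=s["orientation"];T[:3,3]=s["eef_pos"];C=T@M
    else:
        W=np.eye(4);W[:3,:3]=cv2.Rodrigues(np.array(f["rvec"],float))[0];W[:3,3]=np.ravel(f["tvec"]);C=np.linalg.inv(W)
    z=f["range_z"];v,u=np.mgrid[:480,:640]
    P=np.stack([(u-f["cx"])/f["fx"]*z,(v-f["cy"])/f["fy"]*z,z],-1)@C[:3,:3].T+C[:3,3]
    P[z==0]=np.nan
    return f["pixels"],P,K,C
E
python3 - <<'E'
from h import *
s=manip.get_state();print({k:np.round(v,3).tolist() for k,v in s.items()})
px={}
for n in("top","side"):
    p,P,K,C=cam(n);px[n]=p;np.savez(f"{n}.npz",p=p,P=P,K=K,C=C)
    print(n,C[:3,3].round(2))
    for l in["wide_collar","narrow_collar","blank","tray","fixture","gauge","jar","screwdriver"]:
        for d in manip.look_for(n,l)[:3]:
            c,r=map(int,d["pixel"]);print(l,d["score"],c,r,P[r,c].round(3))
    cv2.imwrite(f"pics/{n}0.png",p[...,::-1])
E
```

```text
{'clock': 0.0, 'q': [-1.437, 0.246, 1.559, -0.0, 1.339, -0.174], 'dq': [0.0, 0.0, 0.001, -0.0, 0.001, -0.0], 'joint_efforts': [-0.0, -42.951, -32.613, -0.0, 0.005, -0.0], 'eef_pos': [0.197, -0.619, 0.247], 'orientation': [[0.953, 0.303, -0.0], [0.303, -0.953, 0.002], [0.0, -0.002, -1.0]], 'wrist_force': [0.313, 0.078, -0.395], 'moment': [0.007, 0.008, 0.026], 'grip_force': 0.0, 'grip_width': 0.086}
top [ 0.34 -0.08  1.38]
wide_collar 0.86 284 292 [0.445 0.005 0.011]
wide_collar 0.72 225 287 [0.455 0.148 0.019]
narrow_collar 0.6 192 291 [0.445 0.231 0.006]
blank 0.59 189 251 [0.542 0.239 0.025]
tray 0.64 213 272 [0.493 0.182 0.005]
tray 0.56 231 296 [0.433 0.133 0.019]
fixture 0.98 334 328 [ 0.358 -0.115  0.1  ]
fixture 0.59 359 240 [ 0.562 -0.173  0.092]
gauge 0.74 212 274 [0.487 0.183 0.011]
gauge 0.56 458 259 [ 0.53  -0.423  0.018]
jar 0.63 265 165 [0.754 0.056 0.055]
screwdriver 0.61 343 156 [ 0.791 -0.138  0.021]
side [0.5  0.6  0.91]
wide_collar 0.69 368 342 [0.449 0.135 0.016]
wide_collar 0.61 375 290 [ 0.437 -0.01  -0.003]
narrow_collar 0.67 324 226 [ 0.571 -0.161  0.034]
narrow_collar 0.55 367 386 [0.447 0.228 0.009]
blank 0.9 319 386 [0.541 0.242 0.019]
tray 0.55 340 372 [0.502 0.203 0.007]
fixture 0.77 322 226 [ 0.576 -0.161  0.034]
fixture 0.62 409 252 [ 0.361 -0.107  0.026]
jar 0.76 227 299 [0.756 0.084 0.053]
screwdriver 0.9 237 231 [ 0.787 -0.136  0.018]
```

View pics/top0.png

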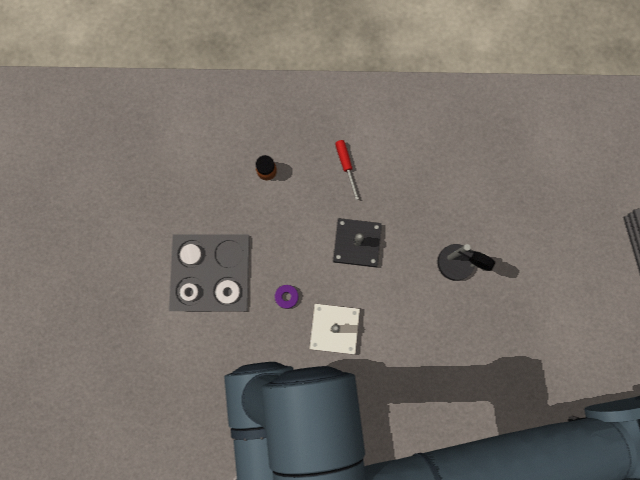

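View pics/side0.png

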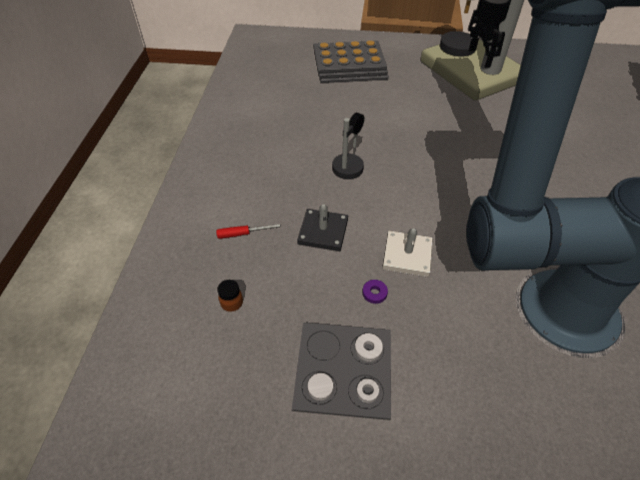

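Top view: the dark fixture at (358,243) is the one meant, since the one at (335,330) is white. In the tray the wide collar is at (228,291), the narrow at (188,292) and the blank at (190,253). The ring at (287,297) is purple, so it is a decoy. The side view agrees. I'll move over the dark fixture for a wrist close-up.

>>> play_rows:
  targets:
    - [[0.33, -0.22, -0.4], [0, 0, 0]]
    - [[0.67, -0.44, -0.4], [0, 0, 0]]
    - [[1, -0.65, -0.4], [0, 0, 0]]

```text
clock: 1.27
eef_pos: [0.2886, -0.5079, 0.2976]
orientation: [[0.953, 0.303, 0.001], [0.303, -0.953, -0.002], [0.0, 0.002, -1.0]]
wrist_force: [1.5, 0.2, -0.6]
grip_width: 0.0857
grip_force: 0.0
```

>>> play_rows:
  targets:
    - [[0.33, -0.22, 0], [0, 0, 0]]
    - [[0.67, -0.44, 0], [0, 0, 0]]
    - [[1, -0.65, 0], [0, 0, 0]]

```text
clock: 1.65
eef_pos: [0.3792, -0.3967, 0.2965]
orientation: [[0.953, 0.303, 0.0], [0.303, -0.953, -0.0], [0.0, 0.0, -1.0]]
wrist_force: [-0.0, -0.1, -0.2]
grip_width: 0.0855
grip_force: 0.0
```

>>> play_rows:
  targets:
    - [[0.4, -0.22, 0], [0, 0, 0]]
    - [[0.8, -0.44, 0], [0, 0, 0]]
    - [[1, -0.65, 0], [0, 0, 0]]

```text
clock: 2.02
eef_pos: [0.4705, -0.2856, 0.2964]
orientation: [[0.952, 0.305, 0.0], [0.305, -0.952, -0.0], [0.0, 0.0, -1.0]]
wrist_force: [-0.4, -0.5, -0.3]
grip_width: 0.0856
grip_force: 0.0
```

>>> play_rows:
  targets:
    - [[0.3, -0.22, 0], [0, 0, 0]]
    - [[0.5, -0.44, 0], [0, 0, 0]]
    - [[0.5, -0.65, 0], [0, 0, 0]]
    - [[0.5, -0.65, 0], [0, 0, 0]]
  gripper: 0.47

```text
clock: 2.52
eef_pos: [0.5027, -0.1936, 0.2964]
orientation: [[0.952, 0.305, 0.0], [0.305, -0.952, -0.0], [0.0, 0.0, -1.0]]
wrist_force: [0.7, -0.7, -0.8]
grip_width: 0.0626
grip_force: 0.0
```

Run:
```python
from h import *
s=manip.get_state();print({k:np.round(s[k],3).tolist() for k in("clock","q","eef_pos","orientation","grip_width")})
p,P,K,C=cam("wrist");np.savez("w1.npz",p=p,P=P,K=K,C=C)
print(C.round(3),K.round(1)); print(manip.look_for("wrist","fixture"))
cv2.imwrite("pics/w1.png",p[...,::-1])
```

```text
{'clock': 2.525, 'q': [-0.578, -0.056, 1.792, -0.0, 1.405, 0.682], 'eef_pos': [0.503, -0.194, 0.296], 'orientation': [[0.952, 0.305, 0.0], [0.305, -0.952, -0.0], [0.0, 0.0, -1.0]], 'grip_width': 0.063}
[[ 0.306 -0.916 -0.262  0.569]
 [-0.952 -0.294 -0.085 -0.172]
 [ 0.001  0.275 -0.961  0.421]
 [ 0.     0.     0.     1.   ]] [[366.    0.  311.5]
 [  0.  366.  245.7]
 [  0.    0.    1. ]]
[{'pixel': [213.7, 288.7], 'score': 0.78}, {'pixel': [313.2, 134.6], 'score': 0.67}]
```

View pics/w1.png

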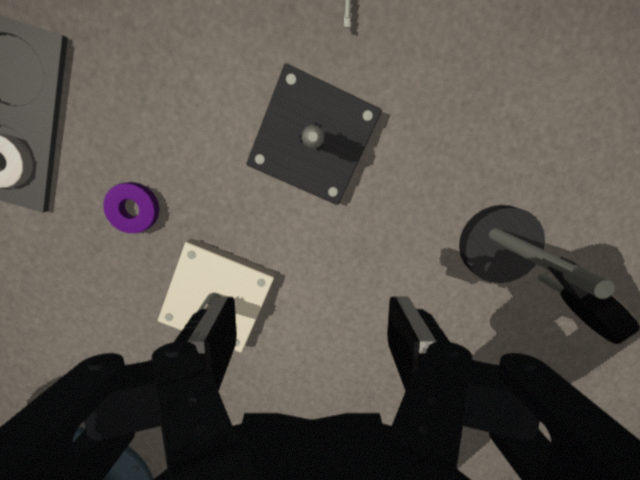

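The wrist picture shows the dark fixture at (313,136), the white one at (215,295), the purple ring at (131,208), and the fingertips at (225,300) and (398,300).

Run:
```python
from h import *
def rect(P,m,name):
    q=P[m][:,:2].astype(np.float32)*1000
    r=cv2.minAreaRect(q);print(name,len(q),np.round(r[0],1),np.round(r[1],1),round(r[2],1),"z",np.median(P[m][:,2]).round(4),"mean",q.mean(0).round(1))
for n in("w1","top","side"):
    d=np.load(n+".npz");P=d["P"];p=d["p"].astype(int);X,Y,Z=P[...,0],P[...,1],P[...,2]
    near=(abs(X-.56)<.09)&(abs(Y+.17)<.09)
    rect(P,near&(Z>.012)&(Z<.028),n+" block")
    for a,b in((.085,.097),(.093,.12)):
        m=near&(Z>a)&(Z<b)
        if m.sum()>3:rect(P,m,f"{n} post {a}")
    if n!="w1":
        t=(abs(X-.49)<.13)&(abs(Y-.19)<.13)
        rect(P,t&(Z>.003),n+" tray")
        m=(t&(Z>.014)&(p.min(-1)>120)).astype(np.uint8)
        k,lab,st,ce=cv2.connectedComponentsWithStats(m)
        for i in range(1,k):
            if st[i,4]>60: rect(P,lab==i,n+" part")
d=np.load("w1.npz");P=d["P"]
s=manip.get_state();R=np.array(s["orientation"]);t=(P-s["eef_pos"])@R
for sg in(-1,1):
    m=(t[...,2]>-.03)&(t[...,2]<.06)&(abs(t[...,0])<.03)&(sg*t[...,1]>.01)&(abs(t[...,1])<.07)
    q=t[m];print("finger",sg,len(q),np.percentile(q,[1,50,99],axis=0).round(4).tolist())
```

```text
w1 block 10787 [ 572.6 -171.3] [110.3 110.4] 84.0 z 0.0187 mean [ 574.6 -170.7]
w1 post 0.085 379 [ 572.6 -171.3] [19.1 19.1] 6.9 z 0.0923 mean [ 572.6 -171.2]
w1 post 0.093 191 [ 572.6 -171.2] [13.1 13.7] 17.8 z 0.0956 mean [ 572.5 -171.4]
top block 1841 [ 570.8 -175.2] [110.1 112.2] 84.0 z 0.02 mean [ 569.  -174.8]
top post 0.085 44 [ 570.6 -174.5] [16.8 17. ] 89.5 z 0.0929 mean [ 570.1 -174.2]
top post 0.093 31 [ 571.8 -173.7] [13.5 15. ] 16.3 z 0.096 mean [ 571.1 -174.7]
top tray 6160 [490.  189.7] [259.1 259.1] 0.1 z 0.0085 mean [489.9 189.6]
top part 309 [536.3 236.5] [48.4 47.4] 7.0 z 0.0204 mean [535.9 236.8]
top part 350 [444.7 142.2] [54.5 54.3] 46.5 z 0.0204 mean [444.5 141.9]
top part 169 [442.6 236. ] [41.  41.3] 45.1 z 0.0198 mean [443.1 235.8]
side block 1371 [ 575.4 -170.2] [113.8 110.9] 84.0 z 0.0189 mean [ 574.2 -163. ]
side post 0.085 44 [ 576.  -167.9] [15.6 18.3] 80.3 z 0.0909 mean [ 575.4 -166.8]
side post 0.093 16 [ 574.7 -169.5] [ 9.6 11.8] 5.8 z 0.0964 mean [ 574.2 -168.9]
side tray 7692 [488.1 191.4] [251.7 259.6] 1.2 z 0.0084 mean [494.3 201.6]
side part 464 [447.8 145.1] [56.2 56. ] 3.0 z 0.0193 mean [448.1 145.8]
side part 493 [539.2 240.7] [47.4 49.2] 5.6 z 0.0194 mean [539.2 240.9]
side part 271 [445.7 239.1] [40.7 42.2] 51.1 z 0.0194 mean [446.  239.4]
finger -1 3149 [[-0.0104, -0.047, -0.0294], [0.0071, -0.0341, -0.0123], [0.0122, -0.0332, 0.0111]]
finger 1 3162 [[-0.0101, 0.0289, -0.0295], [0.0073, 0.0298, -0.0123], [0.0124, 0.0428, 0.0111]]
```

>>> play_rows:
  targets:
    - [[0, -0.4, 0.1], [0, 0, 0]]
    - [[0, -0.8, 0.1], [0, 0, 0]]
    - [[-0.04, -1, 0.1], [0, 0, 0]]

```text
clock: 3.0
eef_pos: [0.4613, -0.0813, 0.2842]
orientation: [[0.953, 0.303, -0.0], [0.303, -0.953, 0.0], [-0.0, -0.0, -1.0]]
wrist_force: [0.7, 0.7, -0.5]
grip_width: 0.0628
grip_force: 0.0
```

>>> play_rows:
  targets:
    - [[0, -0.3, 0], [0, 0, 0]]
    - [[0, -0.7, 0], [0, 0, 0]]
    - [[0, -1, 0.1], [0, 0, 0]]

```text
clock: 3.38
eef_pos: [0.4258, 0.0327, 0.2734]
orientation: [[0.953, 0.302, 0.003], [0.302, -0.953, -0.001], [0.003, 0.001, -1.0]]
wrist_force: [0.6, 0.7, -0.2]
grip_width: 0.0628
grip_force: 0.0
```

>>> play_rows:
  targets:
    - [[0, -0.4, 0.1], [0, 0, 0]]
    - [[0, -0.8, 0.2], [0, 0, 0]]
    - [[0, -0.95, 0.2], [0, 0, 0]]
    - [[0, -0.95, 0.2], [0, 0, 0]]

```text
clock: 3.88
eef_pos: [0.3911, 0.1412, 0.2484]
orientation: [[0.953, 0.304, 0.0], [0.304, -0.953, -0.0], [0.0, 0.0, -1.0]]
wrist_force: [0.5, -1.0, 0.2]
grip_width: 0.0626
grip_force: 0.0
```

```bash
cat > tray.py <<'E'
from h import *
s=manip.get_state();e=np.array(s["eef_pos"]);R=np.array(s["orientation"])
print(np.round(s["clock"],2),e.round(4),np.round(s["q"],2))
p,P,K,C=cam("wrist");np.savez("w2.npz",p=p,P=P,K=K,C=C)
X,Y,Z=P[...,0],P[...,1],P[...,2]
m=((abs(X-.49)<.12)&(abs(Y-.19)<.12)&(Z>.013)&(Z<.026)&(p.min(-1)>90)).astype(np.uint8)
k,lab,st,ce=cv2.connectedComponentsWithStats(m)
for i in range(1,k):
    if st[i,4]>300:
        q=P[lab==i];c,r=cv2.minEnclosingCircle(q[:,:2].astype(np.float32)*1000)
        tc=np.array([c[0]/1000,c[1]/1000,0])-e
        n=np.array([*(P[lab==i].mean(0)[:2])])
        h=np.linalg.norm(q[:,:2]-np.array(c)/1000,axis=1).min()*1000
        print("px",ce[i].round(),"c",np.round(c,1),"r",round(r,1),"hole r",round(h,1),"z",np.median(q[:,2]).round(4),"tool shift (debiased)",((tc@R)+[-.001,.002,0]).round(4)[:2])
cv2.imwrite("pics/w2.png",p[...,::-1])
E
python3 tray.py
```

```text
3.88 [0.3911 0.1412 0.2484] [ 0.07 -0.35  2.13 -0.    1.36  1.33]
px [254.  23.] c [537.3 240.2] r 25.3 hole r 0.5 z 0.0186 tool shift (debiased) [ 0.1684 -0.0479]
px [229. 128.] c [444.3 238.9] r 21.8 hole r 10.5 z 0.0185 tool shift (debiased) [ 0.0794 -0.075 ]
px [326. 158.] c [445.9 145.2] r 28.9 hole r 10.7 z 0.0187 tool shift (debiased) [0.0524 0.0148]
```

View pics/w2.png

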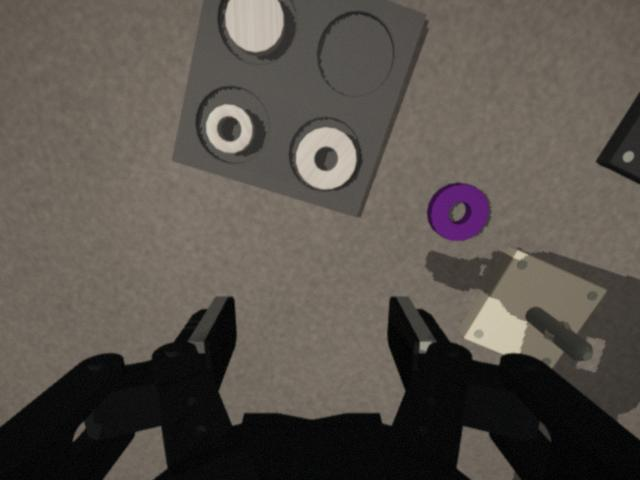

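The meant wide collar is the aluminium ring at (326,158), with measured radius 28.9 mm. The ring at (460,211) is purple, so it is not it. The narrow collar is at (229,128) and the blank, with no hole, at (254,23). This picture already shows them close up. I'll grasp the wide one now.

>>> play_rows:
  targets:
    - [[0.22, 0.06, 0.45], [0, 0, 0]]
    - [[0.437, 0.123, 0.8], [0, 0, 0]]
    - [[0.437, 0.123, 0.9], [0, 0, 0]]
  gripper: 0.73

```text
clock: 4.3
eef_pos: [0.4452, 0.1412, 0.1376]
orientation: [[0.954, 0.3, -0.005], [0.3, -0.954, -0.001], [-0.005, -0.001, -1.0]]
wrist_force: [0.3, 0.1, 0.1]
grip_width: 0.0738
grip_force: 0.0
```

>>> play_rows:
  targets:
    - [[0, 0, 0.4], [0, 0, 0]]
    - [[0, 0, 0.7], [0, 0, 0]]
    - [[0, 0, 0.9], [0, 0, 0]]
    - [[0, 0, 0.96], [0, 0, 0]]
    - [[0, 0, 0.96], [0, 0, 0]]

```text
clock: 4.92
eef_pos: [0.4461, 0.1425, 0.0261]
orientation: [[0.953, 0.302, 0.001], [0.302, -0.953, 0.0], [0.001, 0.0, -1.0]]
wrist_force: [0.4, 0.3, -0.2]
grip_width: 0.0738
grip_force: 0.0
```

Run:
```python
from h import *
s=manip.get_state();print({k:np.round(s[k],4).tolist() for k in("clock","eef_pos","wrist_force","grip_width")})
p,P,K,C=cam("wrist")
t=(P-s["eef_pos"])@np.array(s["orientation"])
for sg in(-1,1):
    m=(t[...,2]>-.03)&(t[...,2]<.03)&(abs(t[...,0])<.03)&(sg*t[...,1]>.032)&(abs(t[...,1])<.07)&(p.max(-1)<90)
    q=t[m];print("finger",sg,len(q),np.percentile(q,[1,50,99],axis=0).round(4).tolist())
cv2.imwrite("pics/w3.png",p[...,::-1])
```

```text
{'clock': 4.925, 'eef_pos': [0.4461, 0.1425, 0.0261], 'wrist_force': [0.413, 0.2848, -0.1884], 'grip_width': 0.0738}
finger -1 5351 [[-0.0149, -0.0696, -0.0289], [0.007, -0.0379, -0.0022], [0.0287, -0.0329, 0.0243]]
finger 1 5570 [[-0.0284, 0.0323, -0.0287], [0.0019, 0.0376, -0.0003], [0.0251, 0.0694, 0.0283]]
```

View pics/w3.png

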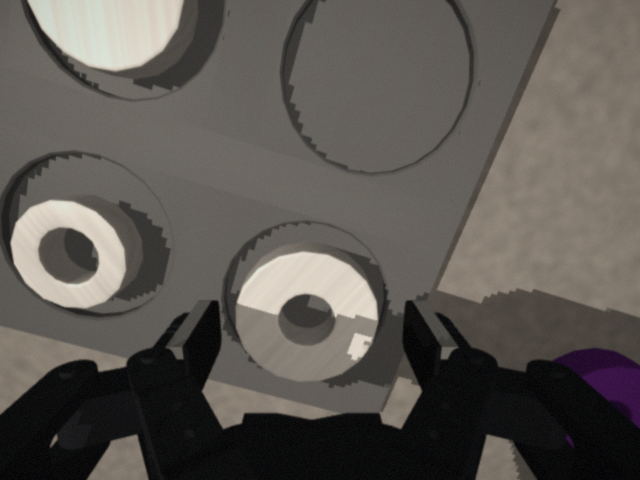

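The open fingers straddle the wide collar, which is at (308,317). I'll go down 2.5 mm and close.

>>> play_rows:
  targets:
    - [[0, 0, 0.02], [0, 0, 0]]
    - [[0, 0, 0.02], [0, 0, 0]]
    - [[0, 0, 0.02], [0, 0, 0]]
    - [[0, 0, 0.02], [0, 0, 0]]
    - [[0, 0, 0.02], [0, 0, 0]]
    - [[0, 0, 0.02], [0, 0, 0]]
  gripper: 0.2

```text
clock: 5.72
eef_pos: [0.4468, 0.143, 0.0247]
orientation: [[0.953, 0.303, 0.003], [0.303, -0.953, 0.0], [0.003, 0.001, -1.0]]
wrist_force: [-2.6, -1.9, 8.7]
grip_width: 0.0549
grip_force: 62.6
```

>>> play_rows:
  targets:
    - [[0, 0, -0.2], [0, 0, 0]]
    - [[0, 0, -0.6], [0, 0, 0]]
    - [[0, 0, -1], [0, 0, 0]]
    - [[0, 0, -1], [0, 0, 0]]

```text
clock: 6.22
eef_pos: [0.4485, 0.1432, 0.1475]
orientation: [[0.953, 0.303, 0.01], [0.303, -0.953, 0.001], [0.01, 0.003, -1.0]]
wrist_force: [0.7, -0.7, -1.2]
grip_width: 0.0546
grip_force: 64.7
```

```bash
cat > held.py <<'E'
from h import *
import sys
r0=float(sys.argv[1])
s=manip.get_state();e=np.array(s["eef_pos"]);R=np.array(s["orientation"])
print({k:np.round(s[k],4).tolist() for k in("clock","eef_pos","wrist_force","grip_width","grip_force")})
p,P,K,C=cam("wrist");t=(P-e)@R*1000
m=(abs(t[...,2])<15)&(abs(t[...,1])<45)&(abs(t[...,0])<40)&(p.min(-1)>60)&(np.ptp(p.astype(int),-1)<40)
q=t[m];print("n",len(q),"z pct",np.percentile(q[:,2],[2,20,50,80,98]).round(1))
z=np.percentile(q[:,2],30);q=q[abs(q[:,2]-z)<3]
pl=np.linalg.lstsq(np.c_[q[:,:2],np.ones(len(q))],q[:,2],rcond=None)[0];print("plane slope",pl.round(3))
c,r=cv2.minEnclosingCircle(q[:,:2].astype(np.float32));print("outer c",np.round(c,1),round(r,1))
# bore: fit circle on inner edge
a=np.arctan2(q[:,1]-c[1],q[:,0]-c[0]);d=np.hypot(q[:,0]-c[0],q[:,1]-c[1]);I=[]
for k in np.linspace(-np.pi,np.pi,37)[:-1]:
    w=(a>k)&(a<k+.18)
    if w.sum()>3:
        j=np.where(w)[0];I.append(q[j[d[j].argmin()],:2])
e2=cv2.fitEllipse(np.array(I,np.float32));print("bore c",np.round(e2[0],1),np.round(e2[1],1))
cv2.imwrite("pics/held%d.png"%(s["clock"]*100),p[...,::-1])
E
python3 held.py 29
```

```text
{'clock': 6.225, 'eef_pos': [0.4485, 0.1432, 0.1475], 'wrist_force': [0.6765, -0.6631, -1.2271], 'grip_width': 0.0546, 'grip_force': 64.7315}
n 14464 z pct [-7.2  5.5  6.1  6.7 12.9]
plane slope [ 6.000e-03 -1.000e-03  6.086e+00]
outer c [ 8.  -3.8] 37.3
bore c [ 0.7 -0.5] [21.6 22.2]
```

>>> play_rows:
  targets:
    - [[-0.05, 0.3, -0.1], [0, 0, 0]]
    - [[-0.1, 0.65, -0.1], [0, 0, 0]]
    - [[-0.13, 1, -0.1], [0, 0, 0]]

```text
clock: 6.65
eef_pos: [0.4656, 0.0229, 0.153]
orientation: [[0.953, 0.303, -0.003], [0.303, -0.953, 0.001], [-0.003, -0.001, -1.0]]
wrist_force: [-0.4, -0.4, -1.1]
grip_width: 0.0549
grip_force: 64.7
```

>>> play_rows:
  targets:
    - [[-0.05, 0.35, 0], [0, 0, 0]]
    - [[-0.1, 0.7, 0], [0, 0, 0]]
    - [[-0.13, 1, 0], [0, 0, 0]]

```text
clock: 7.02
eef_pos: [0.4871, -0.0964, 0.1526]
orientation: [[0.953, 0.302, -0.003], [0.302, -0.953, 0.002], [-0.003, -0.002, -1.0]]
wrist_force: [0.1, 0.1, -1.4]
grip_width: 0.0548
grip_force: 64.7
```

>>> play_rows:
  targets:
    - [[-0.05, 0.35, 0.1], [0, 0, 0]]
    - [[-0.1, 0.65, 0.2], [0, 0, 0]]
    - [[-0.13, 0.81, 0.2], [0, 0, 0]]
    - [[-0.13, 0.81, 0.2], [0, 0, 0]]
    - [[-0.13, 0.81, 0.2], [0, 0, 0]]

```text
clock: 7.65
eef_pos: [0.5027, -0.1916, 0.1307]
orientation: [[0.953, 0.304, -0.0], [0.304, -0.953, 0.001], [-0.0, -0.001, -1.0]]
wrist_force: [0.0, 0.4, -0.7]
grip_width: 0.0548
grip_force: 64.7
```

```bash
cat > post.py <<'E'
from h import *
s=manip.get_state();e=np.array(s["eef_pos"]);R=np.array(s["orientation"])
p,P,K,C=cam("wrist");t=(P-e)@R*1000
m=(P[...,2]>.086)&(P[...,2]<.106)&(np.hypot(P[...,0]-.5725,P[...,1]+.172)<.02)
q=P[m]*1000;c,r=cv2.minEnclosingCircle(q[:,:2].astype(np.float32));tt=((np.array([c[0],c[1],90])/1000-e)@R)*1000
print("post world",np.round(c,1),round(r,1),"n",len(q),"tool",tt.round(1),"zmax",np.percentile(q[:,2],99).round(1))
E
python3 held.py 29;python3 post.py
```

```text
{'clock': 7.65, 'eef_pos': [0.5027, -0.1916, 0.1307], 'wrist_force': [0.0169, 0.3647, -0.6572], 'grip_width': 0.0548, 'grip_force': 64.6946}
n 14520 z pct [-7.3  5.5  6.1  6.8 13. ]
plane slope [5.000e-03 0.000e+00 6.105e+00]
outer c [ 8.4 -3.8] 37.3
bore c [ 0.8 -0.6] [21.7 22. ]
post world [ 572.6 -171.3] 10.0 n 1668 tool [72.7  2.  40.8] zmax 97.6
```

>>> play_rows:
  targets:
    - [[0.3, 0.022, 0], [0, 0, 0]]
    - [[0.6, 0.022, 0], [0, 0, 0]]
    - [[0.6, 0.022, 0], [0, 0, 0]]
    - [[0.6, 0.022, 0], [0, 0, 0]]

```text
clock: 8.25
eef_pos: [0.5718, -0.1726, 0.1306]
orientation: [[0.953, 0.304, -0.001], [0.304, -0.953, 0.0], [-0.001, -0.0, -1.0]]
wrist_force: [-0.0, 0.3, -1.3]
grip_width: 0.0547
grip_force: 64.7
```

>>> play_rows:
  targets:
    - [[0, 0, 0.07], [0, 0, 0]]
    - [[0, 0, 0.14], [0, 0, 0]]
    - [[0, 0, 0.2], [0, 0, 0]]
    - [[0, 0, 0.2], [0, 0, 0]]

```text
clock: 8.75
eef_pos: [0.5718, -0.1729, 0.1056]
orientation: [[0.953, 0.303, -0.001], [0.303, -0.953, 0.001], [-0.001, -0.002, -1.0]]
wrist_force: [1.4, 3.0, -4.1]
grip_width: 0.0545
grip_force: 64.5
```

>>> play_rows:
  targets:
    - [[0.003, -0.005, 0], [0, 0, 0]]
    - [[0.003, -0.005, 0.04], [0, 0, 0]]
    - [[0.003, -0.005, 0.08], [0, 0, 0]]
    - [[0.003, -0.005, 0.08], [0, 0, 0]]

```text
clock: 9.25
eef_pos: [0.572, -0.1727, 0.0964]
orientation: [[0.953, 0.303, -0.001], [0.303, -0.953, 0.0], [-0.001, -0.001, -1.0]]
wrist_force: [0.5, -0.4, 0.2]
grip_width: 0.0547
grip_force: 64.7
```

The collar is threaded and centred, with almost no side force. I'll push it past the leaves while it is still held. The gripper body stays above the post tip as long as the TCP is above about 0.046.

>>> play_rows:
  targets:
    - [[0, 0, 0.05], [0, 0, 0]]
    - [[0, 0, 0.1], [0, 0, 0]]
    - [[0, 0, 0.15], [0, 0, 0]]
    - [[0, 0, 0.2], [0, 0, 0]]

```text
clock: 9.75
eef_pos: [0.5729, -0.1728, 0.0735]
orientation: [[0.953, 0.303, 0.001], [0.303, -0.953, -0.0], [0.001, 0.001, -1.0]]
wrist_force: [-1.2, 0.9, 2.4]
grip_width: 0.0544
grip_force: 65.1
```

>>> play_rows:
  targets:
    - [[0, 0, 0.05], [0, 0, 0]]
    - [[0, 0, 0.1], [0, 0, 0]]
    - [[0, 0, 0.15], [0, 0, 0]]
    - [[0, 0, 0.19], [0, 0, 0]]
    - [[0, 0, 0.19], [0, 0, 0]]

```text
clock: 10.38
eef_pos: [0.572, -0.1726, 0.0495]
orientation: [[0.953, 0.303, -0.001], [0.303, -0.953, 0.001], [-0.001, -0.001, -1.0]]
wrist_force: [-0.8, -0.3, -0.9]
grip_width: 0.0546
grip_force: 64.7
```

```bash
python3 held.py 29
```

```text
{'clock': 10.375, 'eef_pos': [0.572, -0.1726, 0.0495], 'wrist_force': [-0.8406, -0.2992, -0.8806], 'grip_width': 0.0546, 'grip_force': 64.6756}
n 12222 z pct [-11.8   5.4   6.1   6.7  12.1]
plane slope [ 6.000e-03 -1.000e-03  6.076e+00]
outer c [ 6.5 -0.7] 34.2
bore c [-10.9  -1.5] [25.7 43. ]
```

>>> play_rows:
  targets:
    - [[0, 0, 0], [0, 0, 0]]
    - [[0, 0, 0], [0, 0, 0]]
    - [[0, 0, 0], [0, 0, 0]]
    - [[0, 0, -0.3], [0, 0, 0]]
    - [[0, 0, -0.8], [0, 0, 0]]
    - [[0, 0, -1], [0, 0, 0]]
  gripper: 0.73

```text
clock: 11.18
eef_pos: [0.5742, -0.1736, 0.1748]
orientation: [[0.953, 0.303, 0.006], [0.303, -0.953, -0.003], [0.005, 0.005, -1.0]]
wrist_force: [0.6, 0.1, 0.6]
grip_width: 0.0739
grip_force: 0.0
```

>>> play_rows:
  targets:
    - [[-0.3, 0, -0.2], [0, 0, 0]]
    - [[-0.6, 0, -0.5], [0, 0, 0]]
    - [[-0.6, 0, -0.5], [0, 0, 0]]
    - [[-0.6, 0, -0.5], [0, 0, 0]]

```text
clock: 11.68
eef_pos: [0.5038, -0.1944, 0.23]
orientation: [[0.953, 0.303, -0.0], [0.303, -0.953, 0.0], [0.0, -0.0, -1.0]]
wrist_force: [-0.1, 0.1, -0.9]
grip_width: 0.0738
grip_force: 0.0
```

```bash
cat > stack.py <<'E'
from h import *
s=manip.get_state();print(s["clock"],np.round(s["eef_pos"],4))
p,P,K,C=cam("wrist");d=np.hypot(P[...,0]-.5726,P[...,1]+.1713)
for a,b,n in((.024,.028,"wide top"),(.013,.021,"narrow/in"),(.04,.05,"block")):
    m=(d>a)&(d<b);z=P[m][:,2];print(n,m.sum(),np.percentile(z,[5,25,50,75,95]).round(4))
m=(d>.013)&(d<.029)&(P[...,2]>.028);q=P[m];A=np.c_[q[:,:2]-[.5726,-.1713],np.ones(len(q))]
print("tilt",np.linalg.lstsq(A,q[:,2],rcond=None)[0].round(3))
x,y=np.where(d<.035);cr=p[max(x.min()-30,0):x.max()+30,max(y.min()-30,0):y.max()+30]
cv2.imwrite("pics/stack%d.png"%(s["clock"]*100),cv2.resize(cr,None,fx=3,fy=3)[:600,:800,::-1])
print("pics/stack%d.png"%(s["clock"]*100))
E
python3 stack.py; ls -t pics|head -1; cp pics/$(ls -t pics|head -1) pics/s1.png
```

```text
11.675 [ 0.5038 -0.1944  0.23  ]
wide top 949 [0.0332 0.0341 0.0347 0.0352 0.0359]
narrow/in 1236 [0.0336 0.0342 0.0348 0.0352 0.0361]
block 3809 [0.0175 0.0182 0.0187 0.0193 0.02  ]
tilt [-0.    -0.002  0.035]
pics/stack1167.png
stack1167.png
```

View pics/s1.png

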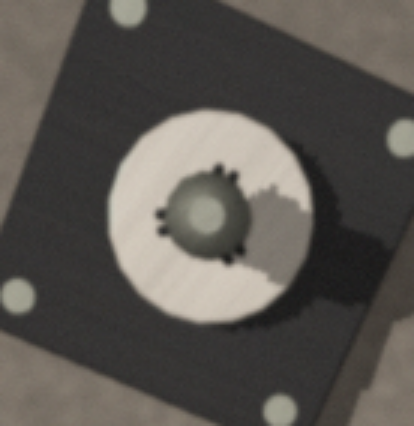

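The wide collar is home: its top is 16 mm above the block and flat, with the post poking through at (207,215). Next is the narrow collar.

>>> play_rows:
  targets:
    - [[0.05, -0.35, 0], [0, 0, 0]]
    - [[0.1, -0.7, 0], [0, 0, 0]]
    - [[0.15, -1, 0], [0, 0, 0]]
  gripper: 0.45

```text
clock: 12.1
eef_pos: [0.4841, -0.0728, 0.2287]
orientation: [[0.953, 0.304, -0.003], [0.304, -0.953, 0.001], [-0.002, -0.002, -1.0]]
wrist_force: [0.4, 0.3, -0.1]
grip_width: 0.0617
grip_force: 0.0
```

>>> play_rows:
  targets:
    - [[0.05, -0.35, 0], [0, 0, 0]]
    - [[0.1, -0.7, 0], [0, 0, 0]]
    - [[0.15, -1, 0], [0, 0, 0]]

```text
clock: 12.48
eef_pos: [0.4647, 0.0471, 0.2288]
orientation: [[0.953, 0.304, -0.003], [0.304, -0.953, 0.001], [-0.002, -0.001, -1.0]]
wrist_force: [1.0, 0.2, 0.9]
grip_width: 0.062
grip_force: 0.0
```

>>> play_rows:
  targets:
    - [[0.05, -0.35, 0], [0, 0, 0]]
    - [[0.1, -0.7, 0], [0, 0, 0]]
    - [[0.15, -1, 0], [0, 0, 0]]

```text
clock: 12.85
eef_pos: [0.4454, 0.1669, 0.2289]
orientation: [[0.953, 0.304, -0.003], [0.304, -0.953, -0.0], [-0.003, -0.001, -1.0]]
wrist_force: [-0.6, -0.9, -0.1]
grip_width: 0.0621
grip_force: 0.0
```

>>> play_rows:
  targets:
    - [[0.05, -0.35, 0.3], [0, 0, 0]]
    - [[0.165, -0.585, 0.6], [0, 0, 0]]
    - [[0.165, -0.585, 0.8], [0, 0, 0]]
    - [[0.165, -0.585, 0.8], [0, 0, 0]]

```text
clock: 13.35
eef_pos: [0.4415, 0.238, 0.1309]
orientation: [[0.953, 0.304, -0.007], [0.304, -0.953, -0.002], [-0.008, -0.0, -1.0]]
wrist_force: [-0.5, 0.1, -0.7]
grip_width: 0.0616
grip_force: 0.0
```

```bash
python3 tray.py
```

```text
13.35 [0.4415 0.238  0.1309] [0.27 0.04 2.01 0.   1.09 1.53]
px [357.  99.] c [537.6 240.3] r 25.5 hole r 0.3 z 0.0187 tool shift (debiased) [0.0922 0.0291]
px [312. 241.] c [444.3 239.1] r 21.9 hole r 10.5 z 0.0186 tool shift (debiased) [0.003  0.0018]
```

>>> play_rows:
  targets:
    - [[0, 0, 0.4], [0, 0, 0]]
    - [[0, 0, 0.7], [0, 0, 0]]
    - [[0, 0, 0.85], [0, 0, 0]]
    - [[0, 0, 0.85], [0, 0, 0]]
    - [[0, 0, 0.85], [0, 0, 0]]

```text
clock: 14.02
eef_pos: [0.4453, 0.2382, 0.034]
orientation: [[0.953, 0.303, 0.003], [0.303, -0.953, 0.001], [0.003, 0.0, -1.0]]
wrist_force: [0.7, 1.2, 0.1]
grip_width: 0.0622
grip_force: 0.0
```

>>> play_rows:
  targets:
    - [[-0.01, 0, 0.04], [0, 0, 0]]
    - [[-0.01, 0, 0.065], [0, 0, 0]]
    - [[-0.01, 0, 0.065], [0, 0, 0]]

```text
clock: 14.4
eef_pos: [0.4425, 0.2374, 0.0244]
orientation: [[0.953, 0.303, -0.0], [0.303, -0.953, -0.0], [-0.0, -0.0, -1.0]]
wrist_force: [0.5, -0.7, -0.2]
grip_width: 0.0615
grip_force: 0.0
```

>>> play_rows:
  targets:
    - [[0, 0, 0], [0, 0, 0]]
    - [[0, 0, 0], [0, 0, 0]]
    - [[0, 0, 0], [0, 0, 0]]
    - [[0, 0, 0], [0, 0, 0]]
    - [[0, 0, 0], [0, 0, 0]]
    - [[0, 0, 0], [0, 0, 0]]
  gripper: -0.1

```text
clock: 15.15
eef_pos: [0.4431, 0.2376, 0.0251]
orientation: [[0.953, 0.303, 0.001], [0.303, -0.953, 0.0], [0.001, 0.0, -1.0]]
wrist_force: [-1.9, -1.0, 5.3]
grip_width: 0.0411
grip_force: 60.8
```

>>> play_rows:
  targets:
    - [[0, 0, -0.2], [0, 0, 0]]
    - [[0, 0, -0.6], [0, 0, 0]]
    - [[0, 0, -1], [0, 0, 0]]
    - [[0, 0, -1], [0, 0, 0]]
    - [[0, 0, -1], [0, 0, 0]]

```text
clock: 15.78
eef_pos: [0.4421, 0.2373, 0.1437]
orientation: [[0.953, 0.303, -0.001], [0.303, -0.953, -0.0], [-0.001, -0.0, -1.0]]
wrist_force: [0.4, -0.3, -1.7]
grip_width: 0.041
grip_force: 60.9
```

```bash
python3 held.py 22; cp pics/$(ls -t pics|head -1) pics/n1.png
```

```text
{'clock': 15.775, 'eef_pos': [0.4421, 0.2373, 0.1437], 'wrist_force': [0.3838, -0.3006, -1.6695], 'grip_width': 0.041, 'grip_force': 60.8735}
n 8123 z pct [-10.7   5.9   6.6   7.5  13.8]
plane slope [ 4.00e-03 -0.00e+00  6.57e+00]
outer c [ 6.8 -0.6] 33.9
bore c [ 2.6 -0.6] [21.5 22. ]
```

View pics/n1.png

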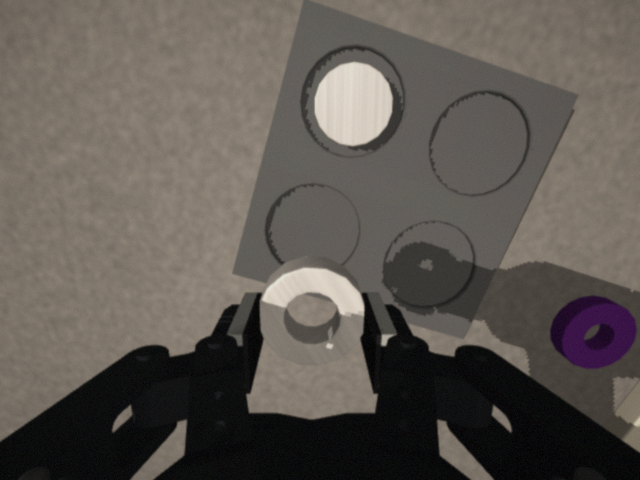

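The narrow collar is held level at (312,315). The blank is still in its pocket at (353,103).

>>> play_rows:
  targets:
    - [[0, 0.3, -0.1], [0, 0, 0]]
    - [[0, 0.65, -0.1], [0, 0, 0]]
    - [[0, 1, -0.1], [0, 0, 0]]

```text
clock: 16.2
eef_pos: [0.4781, 0.122, 0.1546]
orientation: [[0.953, 0.303, -0.003], [0.303, -0.953, -0.0], [-0.003, -0.001, -1.0]]
wrist_force: [-0.6, 0.6, -0.8]
grip_width: 0.0406
grip_force: 60.9
```

>>> play_rows:
  targets:
    - [[0, 0.35, 0], [0, 0, 0]]
    - [[0, 0.7, 0], [0, 0, 0]]
    - [[0, 1, 0], [0, 0, 0]]

```text
clock: 16.58
eef_pos: [0.5145, 0.0074, 0.1544]
orientation: [[0.953, 0.302, -0.004], [0.302, -0.953, 0.001], [-0.003, -0.002, -1.0]]
wrist_force: [-0.4, -0.4, -0.2]
grip_width: 0.0408
grip_force: 60.9
```

>>> play_rows:
  targets:
    - [[0, 0.35, 0], [0, 0, 0]]
    - [[0, 0.7, 0], [0, 0, 0]]
    - [[-0.02, 1, 0], [0, 0, 0]]

```text
clock: 16.95
eef_pos: [0.5487, -0.1075, 0.1542]
orientation: [[0.953, 0.302, -0.004], [0.302, -0.953, 0.002], [-0.003, -0.003, -1.0]]
wrist_force: [1.3, 1.1, 0.2]
grip_width: 0.0411
grip_force: 60.9
```

>>> play_rows:
  targets:
    - [[0, 0.35, 0], [0, 0, 0]]
    - [[0, 0.58, 0], [0, 0, 0]]
    - [[0, 0.58, 0.1], [0, 0, 0]]
    - [[0, 0.58, 0.1], [0, 0, 0]]
    - [[0, 0.58, 0.1], [0, 0, 0]]

```text
clock: 17.58
eef_pos: [0.5699, -0.1714, 0.1435]
orientation: [[0.953, 0.304, -0.002], [0.304, -0.953, 0.001], [-0.001, -0.002, -1.0]]
wrist_force: [0.1, -0.4, -0.2]
grip_width: 0.0408
grip_force: 60.9
```

>>> play_rows:
  targets:
    - [[0, 0.015, 0], [0, 0, 0]]
    - [[0, 0.015, 0.1], [0, 0, 0]]
    - [[0, 0.015, 0.2], [0, 0, 0]]
    - [[0, 0.015, 0.27], [0, 0, 0]]
    - [[0, 0.015, 0.32], [0, 0, 0]]
    - [[0, 0.015, 0.32], [0, 0, 0]]

```text
clock: 18.32
eef_pos: [0.5707, -0.1737, 0.1051]
orientation: [[0.953, 0.303, -0.001], [0.303, -0.953, 0.002], [-0.001, -0.002, -1.0]]
wrist_force: [0.9, 3.5, -2.9]
grip_width: 0.0408
grip_force: 60.8
```

Same small side force as before, so I'll nudge the same way and continue.

>>> play_rows:
  targets:
    - [[0.003, -0.007, 0], [0, 0, 0]]
    - [[0.003, -0.007, 0.04], [0, 0, 0]]
    - [[0.003, -0.007, 0.08], [0, 0, 0]]
    - [[0.003, -0.007, 0.08], [0, 0, 0]]

```text
clock: 18.82
eef_pos: [0.5709, -0.1735, 0.0959]
orientation: [[0.953, 0.303, -0.001], [0.303, -0.953, -0.0], [-0.001, -0.0, -1.0]]
wrist_force: [-0.1, 1.1, -1.8]
grip_width: 0.0409
grip_force: 60.9
```

>>> play_rows:
  targets:
    - [[0, 0, 0.05], [0, 0, 0]]
    - [[0, 0, 0.1], [0, 0, 0]]
    - [[0, 0, 0.15], [0, 0, 0]]
    - [[0, 0, 0.2], [0, 0, 0]]

```text
clock: 19.32
eef_pos: [0.5715, -0.1735, 0.0729]
orientation: [[0.953, 0.303, 0.0], [0.303, -0.953, 0.0], [0.0, 0.0, -1.0]]
wrist_force: [-1.7, 3.5, 5.8]
grip_width: 0.041
grip_force: 61.6
```

>>> play_rows:
  targets:
    - [[0, 0, 0.05], [0, 0, 0]]
    - [[0, 0, 0.1], [0, 0, 0]]
    - [[0, 0, 0.1], [0, 0, 0]]
    - [[0, 0, 0.1], [0, 0, 0]]

```text
clock: 19.82
eef_pos: [0.5708, -0.1735, 0.06]
orientation: [[0.953, 0.303, -0.001], [0.303, -0.953, 0.0], [-0.001, -0.0, -1.0]]
wrist_force: [-0.3, 2.2, -2.5]
grip_width: 0.0407
grip_force: 60.9
```

>>> play_rows:
  targets:
    - [[0, 0, 0.02], [0, 0, 0]]
    - [[0, 0, 0.023], [0, 0, 0]]
    - [[0, 0, 0.023], [0, 0, 0]]

```text
clock: 20.2
eef_pos: [0.5712, -0.1735, 0.0578]
orientation: [[0.953, 0.303, 0.0], [0.303, -0.953, -0.0], [0.0, 0.0, -1.0]]
wrist_force: [-0.8, 1.7, 0.3]
grip_width: 0.0413
grip_force: 61.2
```

>>> play_rows:
  targets:
    - [[0, 0, 0], [0, 0, 0]]
    - [[0, 0, 0], [0, 0, 0]]
    - [[0, 0, 0], [0, 0, 0]]
    - [[0, 0, -0.3], [0, 0, 0]]
    - [[0, 0, -0.8], [0, 0, 0]]
    - [[0, 0, -1], [0, 0, 0]]
  gripper: 0.45

```text
clock: 20.95
eef_pos: [0.5729, -0.1745, 0.1822]
orientation: [[0.953, 0.303, 0.006], [0.303, -0.953, -0.003], [0.005, 0.005, -1.0]]
wrist_force: [0.8, -0.7, 0.1]
grip_width: 0.062
grip_force: 0.0
```

>>> play_rows:
  targets:
    - [[-0.3, 0, -0.2], [0, 0, 0]]
    - [[-0.6, 0, -0.4], [0, 0, 0]]
    - [[-0.6, 0, -0.4], [0, 0, 0]]
    - [[-0.6, 0, -0.4], [0, 0, 0]]

```text
clock: 21.45
eef_pos: [0.5027, -0.1952, 0.2254]
orientation: [[0.953, 0.303, 0.0], [0.303, -0.953, 0.0], [0.0, -0.0, -1.0]]
wrist_force: [0.9, -0.3, -0.8]
grip_width: 0.0622
grip_force: 0.0
```

```bash
python3 stack.py; cp pics/$(ls -t pics|head -1) pics/s2.png
```

```text
21.45 [ 0.5027 -0.1952  0.2254]
wide top 967 [0.0334 0.0341 0.0347 0.0352 0.036 ]
narrow/in 1432 [0.0494 0.0501 0.0507 0.0512 0.052 ]
block 3935 [0.0175 0.0182 0.0187 0.0193 0.02  ]
tilt [ 0.01  -0.012  0.043]
pics/stack2145.png
```

View pics/s2.png

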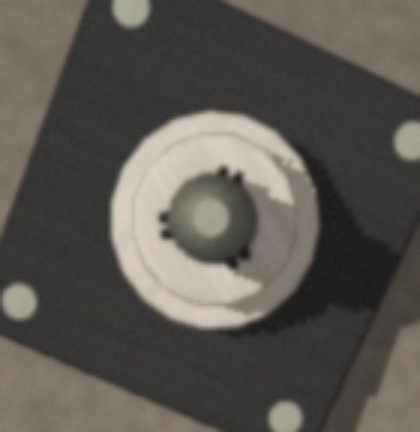

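Both collars are seated: the wide collar's top is 16.0 mm above the block and the narrow collar's top is 16.0 mm above that. The crop shows them concentric on the post at (210,215), and the arm is clear.

```bash
python3 -c "
from bench import manip
print(manip.hand_in())"
```

```text
the job is handed in; nothing more can be done
None
```

The job is handed in: the wide collar is flat on the block with the narrow collar flat on it, both past the spring leaves, the blank was left in its pocket, and nothing else was touched; it took about 21.5 s of the 58 s allowed.

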